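# Clamp a chip in its test socket

### The job

The chip already lies in the test socket. Swing the socket's lid shut by its thumb post, easing it slowly onto its stop until it is fully home, then screw the black compression knob down clockwise until its clutch clicks: one click shows that the set torque is reached, so stop there; a second click does no harm, but never ratchet on past it. Let go, and leave the chip, the tray, the reel, the bottle and the screwdriver alone.

Things in the scene. Friction and masses are not known exactly. Their poses are not given: they have to be found in the camera images.
- lid (a joint): Angle of the lid about its upright pivot bolt, rad: 0 fully closed against its stop, growing as it opens anticlockwise seen from above (to 1.75). It starts between 0.9 and 1.5. It stays where it is left (friction 0.15 N m). Tightening the knob pushes it towards its stop.
- lid_hinge (a point): Axis of the lid's pivot bolt, a steel bolt with a flat round head (16 mm across) at one corner of the socket, at the height of the lid's upper face, 51 mm above the table. The lid is a flat aluminium plate 104 x 104 x 10 mm that swings level, its underside 41 mm above the table.
- lid_handle (a point): Centre (half-way up) of the lid's thumb post: an upright round steel post 12 mm thick and 28 mm high (head 15 mm across), standing on a tab at the lid's edge. It is 116 mm from the pivot axis and its middle is 14 mm above the lid's upper face. With the lid closed it is 66 mm from the knob's axis.
- knob_grip (a point): Centre of the grip of the black knurled round knob, on its upright axis: 38 mm across, 31 mm high, carried by the lid 59 mm from the pivot axis. Its underside is 3.5 mm, this point 19 mm and its top 34.5 mm above the lid's upper face. The lid is bare out to 45 mm around the axis; beyond stand flat bolt heads 4.5 mm high and the thumb post. Clockwise from above screws it down.
- knob (a joint): Slip of the knob on its screw in the clutch, rad: 0 at the start and while both turn together. At the limit it yields up to 0.1 with torque rising to about 0.42 N m, then the torque falls below zero by 0.2 as the knob drops into the next notch, 0.314 rad (18 degrees) on: one click, and so on (two: 0.63). On its top the slotted screw head stands still while the knob's light line slips past it.
- board: The green test board on its aluminium plate, fixed to the bench, 200 x 310 mm. Origin on the table under the middle of the socket (a black block 104 mm square); the closed lid's knob stands over it. Its axes: z up, the pivot bolt lies at x +42, y -42 mm.
- chip: The chip, 45 x 45 x 5.5 mm with a metal cap, lying loose in the socket's pocket (1.5 mm of play all round), its top 38.5 mm above the table. Origin at the centre of its underside.
- pad: Pressure pad under the lid, 30 x 30 mm, hidden, driven down by the knob's screw (5 mm a turn). Origin at the centre of its underside. Screwing down takes about 0.22 N m until it bears on the chip after an unknown 0.7 to 2.8 rad of turning; there the screw comes up hard and the torque climbs to the clutch's limit within about 0.1 rad. It stays where it is left.
- tray: Bystander: open black tray, 75 x 130 x 14 mm, with two spare chips, on the table beside the board. Origin at the centre of its underside.
- reel: Bystander: reel of solder, 60 mm across, 40 mm high, standing on its flange. Origin at the centre of its underside.
- dispenser: Bystander: white bottle, 48 mm across, 120 mm high. Origin at the centre of its underside.
- driver: Bystander: small screwdriver, 150 mm, lying on the table. Origin under its middle.
Mind the look-alikes: they are no part of the job. Of the things that look like the chip, the smallest one is meant.

How it is judged:
On the way, in this order (a step that is already met when the one before it is completed fails the run):
1. the lid is swung home against its stop, before the clutch has slipped (value of joint lid below 0.03 rad and value of joint knob below 0.2 rad), for 0.2 s.
2. the clutch has clicked with the lid home and the pad on the chip (value of joint knob above 0.24 rad and value of joint lid below 0.03 rad and contact force between pad and chip above 1 N), for 0.1 s.
At the end, for the whole second after the job is handed in: The lid is shut against its stop (within 0.03 rad), the knob's clutch has clicked once or twice (slip between 0.24 and 0.78 rad), the pad still presses on the chip, and the knob is let go and still (all of step 2 and value of joint knob below 0.78 rad and velocity of joint knob below 0.1 rad/s); the robot touches nothing.
It fails at once if the clutch is ratcheted on past its second click (into a third) (value of joint knob above 0.78 rad).
It fails at once if the chip is shifted or lifted in its pocket by more than 4 mm (distance of chip from where it was at the start of the episode above 0.004 m).
It fails at once if the lid is slammed onto its stop (faster than 0.8 rad/s over the last 0.05 rad) (value of joint lid below 0.05 rad and velocity of joint lid below -0.8 rad/s).
It fails at once if a bystander (tray, reel, bottle or screwdriver) is moved more than 20 mm (distance of any of tray, reel, dispenser, driver from where it was at the start of the episode above 0.02 m).
It also fails if it takes over 72 s, if anything falls off the work surface, if the arm or the gripper's body presses on something with over 40 N, if the wrist force passes 120 N, or if a joint passes its speed limit or range.

### The arm

A 6-joint arm with a two-finger parallel gripper is mounted at the origin on the work surface. World frame = base frame: x ahead of the robot, y to its left, z up, the work surface at z = 0. Lengths are in m, angles in rad, forces in N, time in s.
With the tool pointing down it reaches from about 0.275 to 0.85 m from the base axis. Payload 5.2 kg.
Tool frame: the origin (TCP) lies between the finger pads; the fingertips stand 22 mm ahead of it and the grasp point (between the pads) lies 3 mm ahead of it; z points along the fingers, x is the direction in which the jaws open and shut, and the axes are right-handed (so a half turn about z gives the same grasp; the last joint's range is limited). The gripper opens to 85 mm and grips with 20 to 120 N. Pads are 22 mm wide; open, the fingers measure 114 mm over their backs; the gripper's body (76 mm by 85 mm) begins 54 mm behind the grasp point. The pads swing forward as they close: fully open they stand 13 mm farther back than shut.
Start: joints at [-1.446, 0.259, 1.535, -0, 1.348, -0.203], TCP at [0.177, -0.521, 0.253] pointing down, gripper open.
Joint ranges: [-3.14, 3.14], [-0.91, 2.08], [0.19, 2.58], [-1.22, 4.36], [0.22, 2.71], [-3.12, 3.12]. Speed limits (rad/s): [2.57, 2.57, 3.14, 3.14, 3.14, 3.14].

### API

Orientations are given as [roll, pitch, yaw] about the fixed x, y, z axes, in that order (R = Rz(yaw) Ry(pitch) Rx(roll)).
In Python, from cell import manip gives the robot as it stands.
- The arm moves only by the tool servo_tool, never from a script. Its arguments are lists of equal length, an entry for each row: "angular": the turn, a rotation vector about the tool's x, y, z in rad, a list of three; "dp": the shift along the tool's x, y, z in mm, a list of three; "gripper": the closure, from 0 (fully open) to 1 (shut). In form: {"angular": [[ax, ay, az], ...], "dp": [[dx, dy, dz], ...], "gripper": [gripper, ...]}. A call has 1 to 20 rows; each row shifts and turns the commanded pose from where the row before left it, along the tool's axes as they then stand; what a row does not reach is not made up. A row lasts 1/12 s, in which the tool goes at most 41.7 mm and 7.16 degrees, less where a joint would pass 70% of its speed; a pose out of reach is approached as far as the arm can. A call with a gripper value outside its range is refused whole. The fingers move at their own pace and stop on an object; the grip force is fixed at half the most. Time passes only in rows, so rows that do not move let the fingers close. It gives the time, the measured TCP pose, the force and the opening at its end, in the units of the state.
- manip.observe(): the state, without advancing time (a new reading comes with each control period).
- manip.camera(name): name is "scene" or "top" or "wrist"; returns a dict with "img" (384x512x3 uint8, blue, green, red), "z_map" (384x512 float32, m along the optical axis (not along the pixel's ray), 0 where there is no reading), "fx", "fy", "cx", "cy" (pixels), "extrinsics" (4x4, takes a point from world to camera coordinates); the wrist camera has in their place "T_tool_cam" (4x4, takes a point from camera to tool coordinates, whose origin is the TCP and whose axes are the tool frame's). Camera axes: x right, y down, z forward; pixel columns grow to the right and rows downward; lengths in m; the calibration is good to about 2 mm. A picture is of the moment at which its call begins: read the wrist's pose just before it.
- manip.hand_in(): hands the job in, once; it reports no verdict.
The state is a dict: "time_s": time; "q": joint angles; "qd": joint speeds; "effort": joint torques, N m; "tool_pos": TCP position; "eef_rot": TCP orientation; "wrist_force": force on the tool from outside, world axes, zero at the start; "wrist_torque": the same for the moment, N m; "width": finger opening in m.
Only numpy, scipy, OpenCV 4.12 (cv2) and the standard library are available. Lean on these libraries where they do the work, as an engineer would, in place of code of your own. Each camera call takes 0.05 s, during which the arm holds its last target. There are 200 camera calls.

## Working session

There is one attempt and no reset: what is moved stays moved. The work goes in short steps, Python scripts to look and compute and a tool call to move; the robot and the scene stay as the last step left them, time stands still between calls to the robot, and variables do not carry over. Pictures are saved under pics/ and viewed, on a budget of 10 in all, crops included, one or two more only if the job needs it, and the job is handed in when it is done.

Besides the shell and the picture viewer there is one more tool, called as name(argument=value, ...) on one line, values as JSON. servo_tool: Moves the arm, as the interface text tells. Its arguments: {"type":"object","properties":{"angular":{"type":"array","items":{"type":"array","items":{"type":"number"}}},"dp":{"type":"array","items":{"type":"array","items":{"type":"number"}}},"gripper":{"type":"array","items":{"type":"number"}}},"required":["angular","dp","gripper"]}

```bash
mkdir -p pics
cat > h.py <<'E'
import numpy as np, cv2
from cell import manip
def grab(n):
    s=manip.observe(); c=manip.camera(n); return s,c
def world(c,u,v,z=None):
    E=np.linalg.inv(np.array(c["extrinsics"])); 
    r=np.array([(u-c["cx"])/c["fx"],(v-c["cy"])/c["fy"],1.])
    if z is None:
        return E[:3,:3]@(r*c["z_map"][int(round(v)),int(round(u))])+E[:3,3]
    d=E[:3,:3]@r; return E[:3,3]+d*(z-E[2,3])/d[2]
def proj(c,p):
    E=np.array(c["extrinsics"]); q=E[:3,:3]@np.array(p)+E[:3,3]
    return c["fx"]*q[0]/q[2]+c["cx"],c["fy"]*q[1]/q[2]+c["cy"]
E
python3 - <<'E'
from h import *
import pickle
s,c=grab("top"); pickle.dump(c,open("top.pkl","wb")); cv2.imwrite("pics/top.png",c["img"])
s,c=grab("scene"); pickle.dump(c,open("scene.pkl","wb")); cv2.imwrite("pics/scene.png",c["img"])
print(s)
E
```

```text
{'time_s': 0.05, 'q': array([-1.44578374e+00,  2.59333583e-01,  1.53605573e+00, -1.53904014e-05,
        1.34798433e+00, -2.02795336e-01]), 'qd': array([-0.00055102,  0.00066435, -0.00038048,  0.00197631,  0.00047562,
        0.00058863]), 'effort': array([ 3.10746073e-03, -4.47369003e+01, -2.91562396e+01, -1.91612039e-04,
        6.19929968e-03,  1.15779949e-05]), 'tool_pos': array([ 0.17704257, -0.52022921,  0.25249069]), 'eef_rot': array([-3.14124864e+00,  1.74751370e-03, -1.24298468e+00]), 'wrist_force': array([-0.25960063,  0.33423427, -0.82271198]), 'wrist_torque': array([0.02612494, 0.00248918, 0.0428233 ]), 'width': 0.08558968912416712}
```

View pics/top.png

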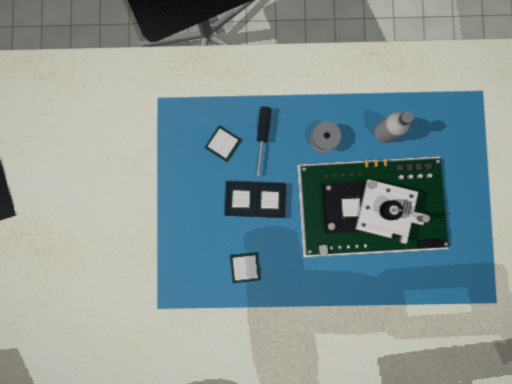

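View pics/scene.png

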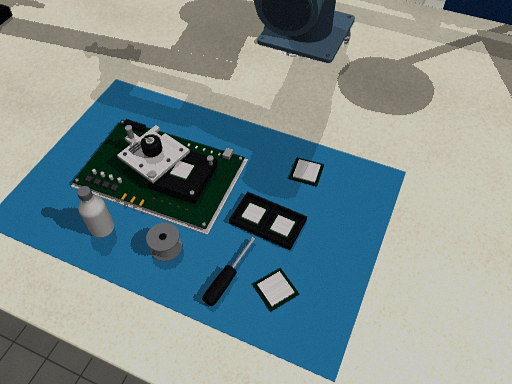

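The top view shows the board at (375,207), the black socket with the chip at (350,207), the lid with the knob at (392,210), and a post-like object near (422,217). The look-alikes for the chip are the two spares in the tray at (241,199) and (270,200), and two loose ones at (223,143) and (245,267). I'll check the lid in a close crop.

Run:
```python
from h import *
import pickle
c=pickle.load(open("top.pkl","rb"));d=pickle.load(open("scene.pkl","rb"))
a=cv2.resize(c["img"][150:262,293:455],None,fx=4.5,fy=4.5,interpolation=cv2.INTER_CUBIC)
cv2.imwrite("pics/a.png",a); 
b=cv2.resize(d["img"][110:210,100:220],None,fx=4.5,fy=4.5,interpolation=cv2.INTER_CUBIC)
p=np.zeros((600,800,3),np.uint8); p[:a.shape[0],:a.shape[1]]=a
cv2.imwrite("pics/a.png",a);cv2.imwrite("pics/b.png",b)
for n,u,v,z in [("knob",392,210,.0855),("post?",422,217,.079),("bolt372,184",372,184,.051),("sockTL",325,183,.036),("bottle",406,117,.12),("reel",326,136,.04),("boardTL",300,165,.01),("TR",440,157,.01),("BR",448,247,.01),("BL",304,256,.01)]:
    print(n,world(c,u,v,z).round(4),world(c,u,v).round(4))
print(np.linalg.inv(c["extrinsics"]).round(3),c["fx"])
```

```text
knob [ 0.5696 -0.1183  0.0855] [ 0.5696 -0.1171  0.0886]
post? [ 0.5551 -0.178   0.079 ] [ 0.5551 -0.1765  0.0822]
bolt372,184 [ 0.6237 -0.0934  0.051 ] [ 0.6232 -0.0917  0.0562]
sockTL [ 0.6291 -0.0011  0.036 ] [ 0.6313 -0.0054  0.0136]
bottle [ 0.7407 -0.1389  0.12  ] [ 0.741  -0.1393  0.1191]
reel [ 0.727  -0.0056  0.04  ] [ 0.7269 -0.0055  0.0404]
boardTL [0.6718 0.0465 0.01  ] [0.6725 0.0459 0.0053]
TR [ 0.683  -0.2553  0.01  ] [ 0.6842 -0.2591  0.0028]
BR [ 0.4904 -0.2615  0.01  ] [ 0.4898 -0.265   0.0035]
BL [0.4771 0.0435 0.01  ] [0.4765 0.0427 0.0039]
[[-0.019 -0.997  0.068  0.558]
 [-1.     0.02   0.007  0.138]
 [-0.008 -0.068 -0.998  0.759]
 [ 0.     0.     0.     1.   ]] 349.38766764962054
```

View pics/a.png

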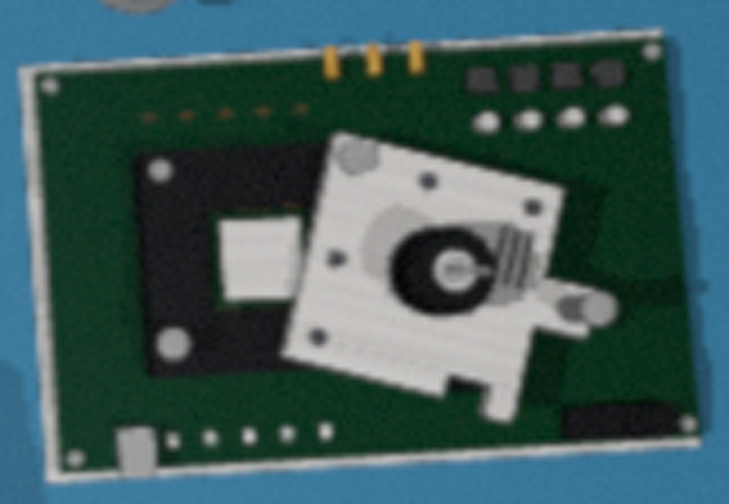

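servo_tool(angular=[[0,0,0],[0,0,0],[0,0,0],[0,0,0],[0,0,0],[0,0,0],[0,0,0],[0,0,0],[0,0,0],[0,0,0],[0,0,0],[0,0,0],[0,0,0],[0,0,0],[0,0,0],[0,0,-0.119],[0,0,-0.119],[0,0,-0.119],[0,0,-0.118],[0,0,-0.118]], dp=[[-13,-30.9,6],[-13,-30.9,6],[-13,-30.9,6],[-13,-30.9,6],[-13,-30.9,6],[-13,-30.9,6],[-13,-30.9,6],[-13,-30.9,6],[-13,-30.9,6],[-13,-30.9,6],[-13,-30.9,6],[-13,-30.9,6],[-13,-30.9,6],[-13,-30.9,6],[-13,-30.9,6],[0,0,0],[0,0,0],[0,0,0],[0,0,0],[0,0,0]], gripper=[0,0,0,0,0,0,0,0,0,0,0.5,0.5,0.5,0.5,0.5,0.5,0.5,0.5,0.5,0.5])

```text
time_s: 1.77
tool_pos: [0.5529, -0.1864, 0.1627]
eef_rot: [3.141, 0.001, -0.644]
wrist_force: [0.6, 1.0, -0.4]
width: 0.0428
```

Run:
```python
from h import *
from scipy.spatial.transform import Rotation as R
import pickle
c=pickle.load(open("top.pkl","rb"))
for n,u,v,z in [("pivot",372.3,184.4,.051),("knob",394.5,209.5,.0855),("post",426.3,218.4,.079)]: print(n,world(c,u,v,z).round(4))
s,w=grab("wrist"); pickle.dump((s,w),open("w1.pkl","wb"))
print(s["tool_pos"],s["eef_rot"],s["width"],s["wrist_force"],np.array(w["T_tool_cam"]).round(3),w["fx"])
cv2.imwrite("pics/w1.png",w["img"])
```

```text
pivot [ 0.6229 -0.0939  0.051 ]
knob [ 0.5705 -0.1231  0.0855]
post [ 0.5522 -0.1861  0.079 ]
[ 0.55293534 -0.18643434  0.16267686] [ 3.14141942e+00  1.29662252e-03 -6.43634750e-01] 0.04283212991148493 [ 0.62346809  0.95878455 -0.37343476] [[ 1.    -0.     0.001 -0.001]
 [-0.     0.965  0.263 -0.065]
 [-0.001 -0.263  0.965 -0.12 ]
 [ 0.     0.     0.     1.   ]] 306.14853062512174
```

View pics/w1.png

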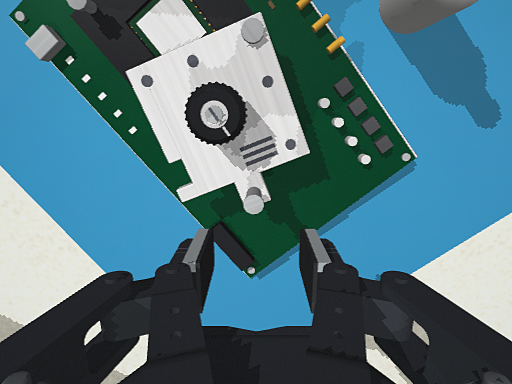

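The wrist view shows the pivot bolt at (252,30), the knob's screw head at (215,113), the post's top at (254,204) and the jaws at about (203,240) and (314,240). The lid and post are clearly identified.

```bash
cat >> h.py <<'E'
from scipy.spatial.transform import Rotation as R
def wworld(s,w,u,v,z):
    T=np.eye(4); T[:3,:3]=R.from_euler("xyz",s["eef_rot"]).as_matrix(); T[:3,3]=s["tool_pos"]
    E=T@np.array(w["T_tool_cam"]); d=E[:3,:3]@np.array([(u-w["cx"])/w["fx"],(v-w["cy"])/w["fy"],1.])
    return E[:3,3]+d*(z-E[2,3])/d[2]
E
python3 - <<'E'
from h import *
import pickle
s,w=pickle.load(open("w1.pkl","rb"))
P=[wworld(s,w,*a) for a in [(252,30,.051),(215,113,.0855),(254,204,.079)]]
for p in P: print(p.round(4))
n=np.linalg.norm; print(n((P[0]-P[1])[:2]),n((P[0]-P[2])[:2]),n((P[1]-P[2])[:2]))
print(wworld(s,w,203,240,.14),wworld(s,w,314,240,.14))
E
```

```text
[ 0.6198 -0.0903  0.051 ]
[ 0.5687 -0.1203  0.0855]
[ 0.5511 -0.1841  0.079 ]
0.059216226639114876 0.11624258293316624 0.06617165561782659
[ 0.53103098 -0.16871585  0.14      ] [ 0.5758888  -0.20234838  0.14      ]
```

servo_tool(angular=[[0,0,0],[0,0,0],[0,0,0],[0,0,0],[0,0,0],[0,0,0],[0,0,0],[0,0,0],[0,0,0],[0,0,0]], dp=[[0,0,10],[0,0,10],[0,0,10],[0,0,10],[0,0,10],[0,0,10],[0,0,10],[0,0,9],[0,0,0],[0,0,0]], gripper=[0.5,0.5,0.5,0.5,0.5,0.5,0.5,0.6,0.7,0.7])

```text
time_s: 2.65
tool_pos: [0.5528, -0.1867, 0.0836]
eef_rot: [3.141, 0.001, -0.65]
wrist_force: [0.5, 0.4, 0.1]
width: 0.0257
```

servo_tool(angular=[[0,0,0.05],[0,0,0.05],[0,0,0.05],[0,0,0.05],[0,0,0.05],[0,0,0.05],[0,0,0.05],[0,0,0.05],[0,0,0.05],[0,0,0.05],[0,0,0.05],[0,0,0.05],[0,0,0.05],[0,0,0.05],[0,0,0.05],[0,0,0.05]], dp=[[-5.8,-0.15,0],[-5.8,-0.15,0],[-5.8,-0.15,0],[-5.8,-0.15,0],[-5.8,-0.15,0],[-5.8,-0.15,0],[-5.8,-0.15,0],[-5.8,-0.15,0],[-5.8,-0.15,0],[-5.8,-0.15,0],[-5.8,-0.15,0],[-5.8,-0.15,0],[-5.8,-0.15,0],[-5.8,-0.15,0],[-5.8,-0.15,0],[-5.8,-0.15,0]], gripper=[0.7,0.7,0.7,0.7,0.7,0.7,0.7,0.7,0.7,0.7,0.7,0.7,0.7,0.7,0.7,0.7])

```text
time_s: 3.98
tool_pos: [0.5086, -0.109, 0.0853]
eef_rot: [-3.14, -0.002, -1.453]
wrist_force: [-1.7, -2.0, -0.2]
width: 0.0257
```

Run:
```python
from h import *
import pickle
s,w=grab("wrist"); pickle.dump((s,w),open("w2.pkl","wb"))
cv2.imwrite("pics/w2.png",w["img"]); print(s["tool_pos"],s["eef_rot"],s["wrist_force"],s["width"])
```

```text
[ 0.50859783 -0.10897831  0.08526046] [-3.14039780e+00 -1.72756509e-03 -1.45255756e+00] [-1.68142873 -1.96363362 -0.19233342] 0.025668166543014497
```

View pics/w2.png

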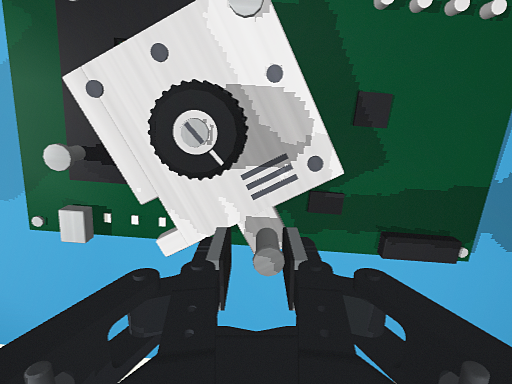

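The post at (267,260) sits between the jaws, and the right jaw is pushing it. The stop is at roughly 0.43 rad more of TCP travel, so I'll slow down as I get close.

servo_tool(angular=[[0,0,0.05],[0,0,0.05],[0,0,0.05],[0,0,0.05],[0,0,0.05],[0,0,0.03],[0,0,0.02],[0,0,0.02]], dp=[[-5.8,-0.15,0],[-5.8,-0.15,0],[-5.8,-0.15,0],[-5.8,-0.15,0],[-5.8,-0.15,0],[-3.5,-0.05,0],[-2.3,0,0],[-2.3,0,0]], gripper=[0.7,0.7,0.7,0.7,0.7,0.7,0.7,0.7])

```text
time_s: 4.7
tool_pos: [0.5099, -0.0717, 0.0849]
eef_rot: [-3.141, -0.001, -1.77]
wrist_force: [-1.7, -0.9, 0.5]
width: 0.0255
```

servo_tool(angular=[[0,0,0.01],[0,0,0.01],[0,0,0.01],[0,0,0.01]], dp=[[-1.2,0,0],[-1.2,0,0],[-1.2,0,0],[-1.2,0,0]], gripper=[0.7,0.7,0.7,0.7])

```text
time_s: 5.03
tool_pos: [0.511, -0.0669, 0.0845]
eef_rot: [-3.141, -0.0, -1.811]
wrist_force: [-0.3, -1.7, 0.5]
width: 0.0257
```

servo_tool(angular=[[0,0,0.01],[0,0,0.01],[0,0,0.01]], dp=[[-1.2,0,0],[-1.2,0,0],[-1.2,0,0]], gripper=[0.7,0.7,0.7])

```text
time_s: 5.28
tool_pos: [0.5118, -0.0633, 0.0844]
eef_rot: [-3.141, -0.0, -1.841]
wrist_force: [-0.9, -1.3, 0.7]
width: 0.0256
```

servo_tool(angular=[[0,0,0.01],[0,0,0.01],[0,0,0]], dp=[[-1.2,0,0],[-1.2,0,0],[0,0,0]], gripper=[0.7,0.7,0.7])

```text
time_s: 5.53
tool_pos: [0.5123, -0.0607, 0.0843]
eef_rot: [-3.141, 0.0, -1.861]
wrist_force: [-0.3, -1.2, 0.7]
width: 0.0254
```

servo_tool(angular=[[0,0,0.01],[0,0,0.01],[0,0,0]], dp=[[-1.2,0,0],[-1.2,0,0],[0,0,0]], gripper=[0.7,0.7,0.7])

```text
time_s: 5.78
tool_pos: [0.5129, -0.0584, 0.0842]
eef_rot: [3.141, 0.0, -1.881]
wrist_force: [1.3, -0.1, 0.8]
width: 0.026
```

servo_tool(angular=[[0,0,0.01],[0,0,0.01],[0,0,0]], dp=[[-1.2,0,0],[-1.2,0,0],[0,0,0]], gripper=[0.7,0.7,0.7])

```text
time_s: 6.03
tool_pos: [0.5136, -0.0562, 0.0843]
eef_rot: [3.141, 0.0, -1.901]
wrist_force: [0.6, -0.1, -0.1]
width: 0.0256
```

servo_tool(angular=[[0,0,0.01],[0,0,0.01],[0,0,0]], dp=[[-1.2,0,0],[-1.2,0,0],[0,0,0]], gripper=[0.7,0.7,0.7])

```text
time_s: 6.28
tool_pos: [0.5144, -0.0539, 0.0843]
eef_rot: [3.141, 0.0, -1.921]
wrist_force: [-0.4, -0.7, 1.0]
width: 0.0256
```

Run:
```python
from h import *
import pickle
s,w=grab("wrist"); pickle.dump((s,w),open("w3.pkl","wb"))
cv2.imwrite("pics/w3.png",w["img"]); print(s["tool_pos"],s["eef_rot"],s["wrist_force"],s["width"])
```

```text
[ 0.51441115 -0.05388853  0.08427853] [ 3.14139334e+00  1.54983476e-04 -1.92071520e+00] [-0.44013476 -0.67906345  1.02966697] 0.025608629554914338
```

View pics/w3.png

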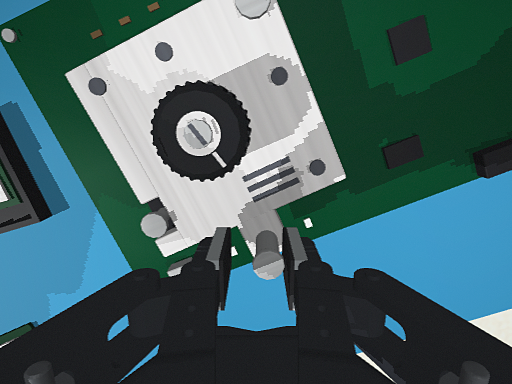

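The stop pin at (153,223) is close to the lid's notch and the post is still between the jaws, so the lid is nearly home. I'll keep going in small steps.

servo_tool(angular=[[0,0,0.01],[0,0,0.01],[0,0,0]], dp=[[-1.2,0,0],[-1.2,0,0],[0,0,0]], gripper=[0.7,0.7,0.7])

```text
time_s: 6.58
tool_pos: [0.5152, -0.0517, 0.0843]
eef_rot: [3.141, 0.0, -1.941]
wrist_force: [0.5, -0.6, 0.4]
width: 0.0254
```

servo_tool(angular=[[0,0,0.01],[0,0,0.01],[0,0,0]], dp=[[-1.2,0,0],[-1.2,0,0],[0,0,0]], gripper=[0.7,0.7,0.7])

```text
time_s: 6.83
tool_pos: [0.5161, -0.0494, 0.0843]
eef_rot: [3.141, 0.0, -1.961]
wrist_force: [-0.0, -0.2, 0.7]
width: 0.0255
```

servo_tool(angular=[[0,0,0.01],[0,0,0]], dp=[[-1.2,0,0],[0,0,0]], gripper=[0.7,0.7])

```text
time_s: 7.0
tool_pos: [0.5164, -0.0489, 0.0843]
eef_rot: [3.141, -0.001, -1.97]
wrist_force: [-2.4, -2.7, 0.8]
width: 0.0256
```

servo_tool(angular=[[0,0,0],[0,0,0]], dp=[[-1,0,0],[0,0,0]], gripper=[0.7,0.7])

```text
time_s: 7.17
tool_pos: [0.5165, -0.0487, 0.0843]
eef_rot: [3.141, -0.002, -1.969]
wrist_force: [-2.6, -6.5, 1.0]
width: 0.0257
```

servo_tool(angular=[[0,0,0],[0,0,0]], dp=[[-1,0,0],[0,0,0]], gripper=[0.7,0.7])

```text
time_s: 7.33
tool_pos: [0.5165, -0.0485, 0.0842]
eef_rot: [3.141, -0.003, -1.969]
wrist_force: [-5.7, -10.3, 0.5]
width: 0.0256
```

servo_tool(angular=[[0,0,0],[0,0,0]], dp=[[-1,0,0],[0,0,0]], gripper=[0.7,0.7])

```text
time_s: 7.5
tool_pos: [0.5166, -0.0483, 0.0842]
eef_rot: [3.141, -0.005, -1.969]
wrist_force: [-7.1, -13.1, 1.2]
width: 0.0258
```

The lid is on its stop, with a firm reaction of about 15 N and no further motion. I'll back off, lift and look.

servo_tool(angular=[[0,0,0],[0,0,0],[0,0,0],[0,0,0],[0,0,0],[0,0,0],[0,0,0],[0,0,0],[0,0,0],[0,0,0]], dp=[[0,0,0],[4,0,0],[4,0,0],[0,0,-10],[0,0,-15],[0,0,-15],[0,0,-15],[0,0,-15],[0,0,-5],[0,0,0]], gripper=[0.7,0.7,0.7,0.7,0.7,0.7,0.7,0.5,0.3,0.3])

```text
time_s: 8.33
tool_pos: [0.5159, -0.0531, 0.1613]
eef_rot: [-3.138, 0.001, -1.97]
wrist_force: [0.4, 0.1, -0.2]
width: 0.0595
```

Run:
```python
from h import *
import pickle
s,w=grab("wrist"); pickle.dump((s,w),open("w4.pkl","wb"))
cv2.imwrite("pics/w4.png",w["img"]); print(s["tool_pos"],s["eef_rot"],s["wrist_force"],s["wrist_torque"],s["width"],s["q"])
```

```text
[ 0.51593673 -0.05307062  0.16132757] [-3.13750519e+00  8.89308236e-04 -1.96970722e+00] [ 0.39069612  0.13682571 -0.15758457] [ 0.00232282 -0.02929183 -0.01752615] 0.059463147051143306 [-3.18154139e-01  2.82969254e-01  1.74305250e+00  6.21055247e-04
  1.11142509e+00  1.65128069e+00]
```

View pics/w4.png

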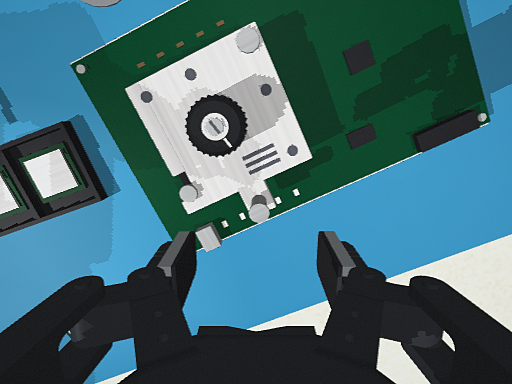

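The lid is square on the socket with the stop pin at (188,192) in its notch. The knob's screw head is at (215,127), the bolt at (247,40) and the post at (258,211).

Run:
```python
from h import *
import pickle
s,w=pickle.load(open("w4.pkl","rb"))
P=[wworld(s,w,*a) for a in [(247,40,.051),(215.5,126.5,.0855),(258,211,.079)]]
n=np.linalg.norm
for p in P: print(p.round(4))
print(n((P[0]-P[1])[:2]),n((P[0]-P[2])[:2]),n((P[1]-P[2])[:2]))
d=P[1]-s["tool_pos"]; print(R.from_euler("xyz",s["eef_rot"]).inv().apply(d)*1000)
c=manip.camera("top")
print(proj(c,P[1])); p=proj(c,P[1])
cv2.imwrite("pics/t2.png",cv2.resize(c["img"][150:262,293:455],None,fx=4.5,fy=4.5,interpolation=cv2.INTER_CUBIC)); pickle.dump(c,open("top2.pkl","wb"))
```

```text
[ 0.6202 -0.0909  0.051 ]
[ 0.5755 -0.0512  0.0855]
[ 0.5116 -0.0534  0.079 ]
0.05975683854297021 0.11487279395875273 0.06391578359495015
[-24.78545241 -53.85664848  76.07041674]
(np.float64(356.88194460563125), np.float64(207.6095849019754))
```

View pics/t2.png

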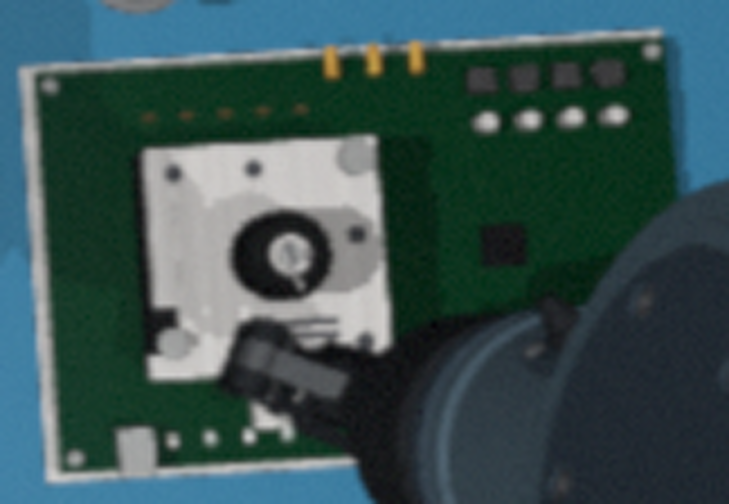

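servo_tool(angular=[[0,0,0],[0,0,0],[0,0,0],[0,0,0],[0,0,-0.12],[0,0,-0.12],[0,0,-0.12],[0,0,-0.12],[0,0,-0.12],[0,0,-0.12],[0,0,-0.12],[0,0,-0.12],[0,0,-0.12],[0,0,-0.12],[0,0,-0.12],[0,0,-0.12],[0,0,-0.12],[0,0,-0.12],[0,0,-0.12],[0,0,-0.12]], dp=[[-6.1,-13.7,0],[-6.1,-13.7,0],[-6.1,-13.7,0],[-6.1,-13.8,0],[0,0,0],[0,0,0],[0,0,0],[0,0,0],[0,0,0],[0,0,0],[0,0,0],[0,0,0],[0,0,0],[0,0,0],[0,0,0],[0,0,0],[0,0,0],[0,0,0],[0,0,0],[0,0,0]], gripper=[0.3,0.3,0.3,0.3,0.3,0.3,0.3,0.3,0.3,0.3,0.3,0.3,0.3,0.3,0.3,0.3,0.3,0.3,0.3,0.3])

```text
time_s: 10.1
tool_pos: [0.574, -0.0517, 0.1578]
eef_rot: [-3.141, 0.003, -0.044]
wrist_force: [0.2, -0.2, 0.0]
width: 0.0597
```

servo_tool(angular=[[0,0,-0.12],[0,0,-0.12],[0,0,-0.12],[0,0,-0.12],[0,0,-0.12],[0,0,-0.12],[0,0,-0.12],[0,0,-0.12],[0,0,-0.12],[0,0,-0.12],[0,0,0],[0,0,0]], dp=[[0,0,0],[0,0,0],[0,0,0],[0,0,0],[0,0,0],[0,0,0],[0,0,0],[0,0,0],[0,0,0],[0,0,0],[0,0,0],[0,0,0]], gripper=[0.3,0.3,0.3,0.3,0.3,0.3,0.3,0.3,0.3,0.3,0.3,0.3])

```text
time_s: 11.1
tool_pos: [0.5742, -0.0518, 0.1582]
eef_rot: [-3.14, 0.0, 1.146]
wrist_force: [0.1, -0.6, -0.1]
width: 0.0597
```

Run:
```python
from h import *
import pickle
s,w=grab("wrist"); pickle.dump((s,w),open("w5.pkl","wb"))
cv2.imwrite("pics/w5.png",w["img"]); print(s["tool_pos"],s["eef_rot"],s["wrist_force"],s["wrist_torque"],s["width"],s["q"])
```

```text
[ 0.57418149 -0.05178595  0.15820006] [-3.13956654e+00  1.59827845e-04  1.14645073e+00] [ 0.14438202 -0.59892324 -0.11905805] [ 0.05032761 -0.08092539  0.02434504] 0.05973529788918111 [-2.83415254e-01  3.85185066e-01  1.59988897e+00  1.37907593e-04
  1.15854710e+00 -1.42992121e+00]
```

View pics/w5.png

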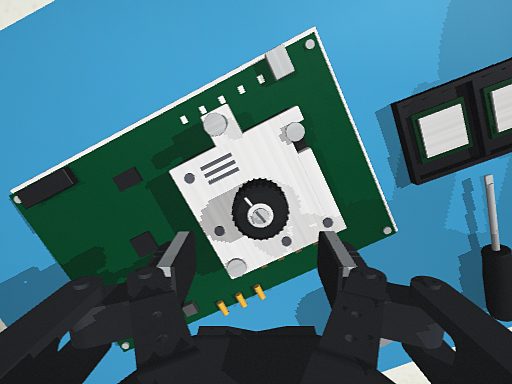

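The knob's screw head is at (260,215), between the open jaws. This view is half a turn from the last one, so averaging the two cancels the wrist camera's calibration bias.

Run:
```python
from h import *
import pickle
P=[]
for f,u,v in [("w4.pkl",215.5,126.5),("w5.pkl",259.5,214.5)]:
    s,w=pickle.load(open(f,"rb")); P.append(wworld(s,w,u,v,.0855)); print(P[-1].round(4))
m=(P[0]+P[1])/2; print(m.round(4)); c=pickle.load(open("top2.pkl","rb")); print(world(c,357.7,206.4,.0855))
print(R.from_euler("xyz",s["eef_rot"]).inv().apply(m-s["tool_pos"])*1000)
```

```text
[ 0.5755 -0.0512  0.0855]
[ 0.5752 -0.0507  0.0855]
[ 0.5753 -0.051   0.0855]
[ 0.57779742 -0.0528677   0.0855    ]
[ 1.22562755  0.85719047 72.69828137]
```

servo_tool(angular=[[0,0,0],[0,0,0],[0,0,0],[0,0,0],[0,0,0],[0,0,0],[0,0,0],[0,0,0],[0,0,0],[0,0,0]], dp=[[1.2,0.8,10],[0,0,10],[0,0,10],[0,0,10],[0,0,10],[0,0,10],[0,0,10],[0,0,7],[0,0,3],[0,0,0]], gripper=[0.3,0.3,0.3,0.3,0.3,0.3,0.3,0.3,0.3,0.3])

```text
time_s: 11.98
tool_pos: [0.5754, -0.0511, 0.0783]
eef_rot: [-3.14, 0.0, 1.15]
wrist_force: [0.2, 0.5, 0.3]
width: 0.0602
```

servo_tool(angular=[[0,0,0],[0,0,0],[0,0,0],[0,0,0],[0,0,0],[0,0,0]], dp=[[0,0,0],[0,0,0],[0,0,0],[0,0,0],[0,0,0],[0,0,0]], gripper=[0.45,0.6,1,1,1,1])

```text
time_s: 12.48
tool_pos: [0.5764, -0.051, 0.0802]
eef_rot: [3.14, -0.001, 1.15]
wrist_force: [-1.5, 2.9, 6.4]
width: 0.0366
```

```bash
cat > st.py <<'E'
from h import *
s=manip.observe()
print(s["time_s"],s["tool_pos"].round(4),s["eef_rot"].round(3),s["wrist_force"].round(2),s["wrist_torque"].round(3),round(s["width"],4),"q6",s["q"][5].round(3),s["effort"][5].round(3))
E
python3 st.py
```

```text
12.4833 [ 0.5764 -0.051   0.0802] [ 3.14e+00 -1.00e-03  1.15e+00] [-1.49  2.93  6.42] [0.391 0.236 0.049] 0.0366 q6 -1.432 0.039
```

servo_tool(angular=[[0,0,0],[0,0,0.02],[0,0,0.02],[0,0,0.02],[0,0,0.02]], dp=[[0,0,-2],[0,0,0],[0,0,0],[0,0,0],[0,0,0]], gripper=[1,1,1,1,1])

```text
time_s: 12.9
tool_pos: [0.5762, -0.0511, 0.0805]
eef_rot: [-3.141, -0.0, 1.068]
wrist_force: [5.4, 1.8, -10.2]
width: 0.0364
```

```bash
python3 st.py
```

```text
12.9 [ 0.5762 -0.0511  0.0805] [-3.141 -0.     1.068] [  5.36   1.78 -10.21] [ 0.266 -0.933  0.248] 0.0364 q6 -1.35 -0.094
```

servo_tool(angular=[[0,0,0.03],[0,0,0.03],[0,0,0.03],[0,0,0.03]], dp=[[0,0,0],[0,0,0],[0,0,0],[0,0,0]], gripper=[1,1,1,1])

```text
time_s: 13.23
tool_pos: [0.5762, -0.0511, 0.0805]
eef_rot: [-3.141, -0.0, 0.948]
wrist_force: [5.1, 2.1, -10.6]
width: 0.0363
```

```bash
python3 st.py
```

```text
13.2333 [ 0.5762 -0.0511  0.0805] [-3.141 -0.     0.948] [  5.09   2.05 -10.61] [ 0.308 -0.878  0.232] 0.0363 q6 -1.229 -0.249
```

servo_tool(angular=[[0,0,0.05],[0,0,0.05],[0,0,0.05],[0,0,0.05],[0,0,0.05],[0,0,0.05],[0,0,0.05],[0,0,0.05]], dp=[[0.4,0.3,0.6],[0.4,0.3,0.6],[0,0,0],[0,0,0],[0,0,0],[0,0,0],[0,0,0],[0,0,0]], gripper=[1,1,1,1,1,1,1,1])

```text
time_s: 13.9
tool_pos: [0.5766, -0.0507, 0.0804]
eef_rot: [-3.141, 0.0, 0.547]
wrist_force: [0.5, 3.6, -1.9]
width: 0.0363
```

```bash
python3 st.py
```

```text
13.9 [ 0.5766 -0.0507  0.0804] [-3.141  0.     0.547] [ 0.55  3.58 -1.92] [ 0.447 -0.159  0.205] 0.0363 q6 -0.827 -0.563
```

servo_tool(angular=[[0,0,0.03],[0,0,0.03],[0,0,0.03],[0,0,0.03],[0,0,0.03]], dp=[[0,0,0],[0,0,0],[0,0,0],[0,0,0],[0,0,0]], gripper=[1,1,1,1,1])

```text
time_s: 14.32
tool_pos: [0.5767, -0.0507, 0.0804]
eef_rot: [-3.141, 0.0, 0.398]
wrist_force: [0.8, 2.8, -1.2]
width: 0.0358
```

```bash
python3 st.py
```

```text
14.3167 [ 0.5767 -0.0507  0.0804] [-3.141  0.     0.398] [ 0.82  2.75 -1.18] [ 0.349 -0.194  0.224] 0.0358 q6 -0.678 -0.244
```

servo_tool(angular=[[0,0,0.03],[0,0,0.03],[0,0,0.03],[0,0,0.03],[0,0,0.03]], dp=[[0,0,0],[0,0,0],[0,0,0],[0,0,0],[0,0,0]], gripper=[1,1,1,1,1])

```text
time_s: 14.73
tool_pos: [0.5767, -0.0506, 0.0804]
eef_rot: [-3.141, 0.0, 0.248]
wrist_force: [-0.2, 2.3, -1.8]
width: 0.0362
```

```bash
python3 st.py
```

```text
14.7333 [ 0.5767 -0.0506  0.0804] [-3.141  0.     0.248] [-0.21  2.27 -1.78] [ 0.403 -0.194  0.231] 0.0362 q6 -0.528 -0.24
```

servo_tool(angular=[[0,0,0.03],[0,0,0.03],[0,0,0.03],[0,0,0.03],[0,0,0.03]], dp=[[0,0,0],[0,0,0],[0,0,0],[0,0,0],[0,0,0]], gripper=[1,1,1,1,1])

```text
time_s: 15.15
tool_pos: [0.5768, -0.0506, 0.0804]
eef_rot: [-3.141, 0.0, 0.098]
wrist_force: [2.0, 2.4, -1.8]
width: 0.0362
```

```bash
python3 st.py
```

```text
15.15 [ 0.5768 -0.0506  0.0804] [-3.141  0.     0.098] [ 2.    2.38 -1.76] [ 0.44  -0.128 -0.039] 0.0362 q6 -0.378 -0.493
```

servo_tool(angular=[[0,0,0.03],[0,0,0.03],[0,0,0.03],[0,0,0.03]], dp=[[0,0,0],[0,0,0],[0,0,0],[0,0,0]], gripper=[1,1,1,1])

```text
time_s: 15.48
tool_pos: [0.5768, -0.0506, 0.0804]
eef_rot: [-3.141, 0.0, -0.023]
wrist_force: [2.3, 3.4, -2.9]
width: 0.0363
```

```bash
python3 st.py
```

```text
15.4833 [ 0.5768 -0.0506  0.0804] [-3.141  0.    -0.023] [ 2.3   3.42 -2.94] [ 0.488 -0.258  0.225] 0.0363 q6 -0.258 -0.229
```

servo_tool(angular=[[0,0,0.03],[0,0,0.03],[0,0,0.03],[0,0,0.03]], dp=[[0,0,0],[0,0,0],[0,0,0],[0,0,0]], gripper=[1,1,1,1])

```text
time_s: 15.82
tool_pos: [0.5769, -0.0506, 0.0804]
eef_rot: [-3.141, 0.0, -0.142]
wrist_force: [1.3, 3.7, -3.1]
width: 0.0362
```

```bash
python3 st.py
```

```text
15.8167 [ 0.5769 -0.0506  0.0804] [-3.141  0.    -0.142] [ 1.3   3.68 -3.12] [ 0.524 -0.271  0.42 ] 0.0362 q6 -0.139 -0.052
```

A reading of −0.04 followed by 0.42 is ambiguous: it could be noise, or a click may already have happened. I'll compare the slot and the light line with the start.

```bash
python3 - <<'E'
from h import *
import pickle
s5,w5=pickle.load(open("w5.pkl","rb")); s,w=grab("wrist"); pickle.dump((s,w),open("w6.pkl","wb"))
T=np.linalg.inv(np.array(w["T_tool_cam"]))
def crop(s,w,c,h):
    return cv2.resize(w["img"][c[1]-h:c[1]+h,c[0]-h:c[0]+h],(390,390),interpolation=cv2.INTER_CUBIC)
p=T@[0,0,-.005,1]; u=int(w["fx"]*p[0]/p[2]+w["cx"]); v=int(w["fy"]*p[1]/p[2]+w["cy"]); print(u,v)
cv2.imwrite("pics/cmp.png",np.hstack([crop(s5,w5,(260,212),36),crop(s,w,(u,v-5),58)]))
E
python3 st.py
```

```text
260 271
15.8667 [ 0.5769 -0.0506  0.0804] [-3.141  0.    -0.144] [ 1.55  3.7  -1.86] [ 0.498 -0.3    0.264] 0.0363 q6 -0.137 0.127
```

View pics/cmp.png

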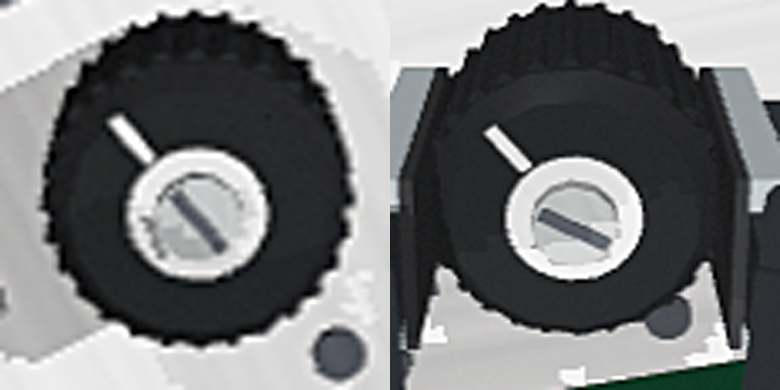

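Before, the slot (195,220) and the line (135,140) were parallel. Now the line (508,150) is at about 47° and the slot (575,228) at about 27°, a slip of about 20° or 0.36 rad. So the clutch has clicked once and is lightly loaded towards the next notch. I'll stop here and let go.

servo_tool(angular=[[0,0,0],[0,0,0],[0,0,0],[0,0,0],[0,0,0],[0,0,0],[0,0,0],[0,0,0],[0,0,0],[0,0,0],[0,0,0],[0,0,0]], dp=[[0,0,0],[0,0,0],[0,0,0],[0,0,0],[0,0,0],[0,0,-5],[0,0,-10],[0,0,-15],[0,0,-20],[0,0,-20],[0,0,-10],[0,0,0]], gripper=[0.35,0.3,0.3,0.3,0.3,0.3,0.3,0.3,0.3,0.3,0.3,0.3])

```text
time_s: 16.87
tool_pos: [0.5787, -0.0515, 0.1636]
eef_rot: [3.141, -0.006, -0.14]
wrist_force: [0.4, -0.9, 0.5]
width: 0.0599
```

```bash
python3 - <<'E'
from h import *
import pickle
s,w=grab("wrist"); pickle.dump((s,w),open("w7.pkl","wb"))
T=np.eye(4); T[:3,:3]=R.from_euler("xyz",s["eef_rot"]).as_matrix(); T[:3,3]=s["tool_pos"]
p=np.linalg.inv(T@np.array(w["T_tool_cam"]))@[.5755,-.051,.0855,1]; u=int(w["fx"]*p[0]/p[2]+w["cx"]); v=int(w["fy"]*p[1]/p[2]+w["cy"]); print(u,v)
a=cv2.resize(w["img"][v-32:v+32,u-32:u+32],(384,384),interpolation=cv2.INTER_CUBIC)
b=cv2.resize(w["img"],None,fx=.8,fy=.8,interpolation=cv2.INTER_AREA); b=cv2.copyMakeBorder(b,0,384-b.shape[0],0,0,cv2.BORDER_CONSTANT)
cv2.imwrite("pics/fin.png",np.hstack([b,a]))
E
python3 st.py
```

```text
253 208
16.9167 [ 0.5778 -0.0512  0.1618] [ 3.141e+00 -3.000e-03 -1.400e-01] [-0.5   0.72 -0.39] [0.016 0.043 0.003] 0.0598 q6 -0.141 -0.0
```

View pics/fin.png

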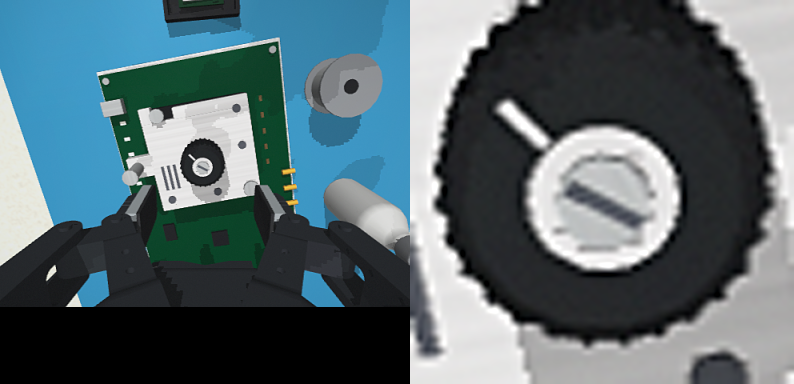

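The gripper is clear. The line is at about 42° and the slot at about 24°, so the slip is about 18°, exactly one notch. I'll check the lid's angle in numbers and hand in if it agrees.

Run:
```python
from h import *
import pickle
s,w=pickle.load(open("w7.pkl","rb"))
a=wworld(s,w,314,234,.051); k=wworld(s,w,253.5,208,.0855); t=wworld(s,w,163,221,.079)
s4,w4=pickle.load(open("w4.pkl","rb")); k4=wworld(s4,w4,215.5,126.5,.0855); a4=wworld(s4,w4,247,40,.051);t4=wworld(s4,w4,258,211,.079)
f=lambda d:np.arctan2(d[1],d[0]); print(k.round(4),k4.round(4),"knob dang",f(k-a)-f(k4-a4),"post dang",f(t-a)-f(t4-a4))
if abs(f(t-a)-f(t4-a4))<.05: print(manip.hand_in())
```

```text
[ 0.5758 -0.0507  0.0855] [ 0.5755 -0.0512  0.0855] knob dang -0.016640112908471227 post dang -0.0009371331709076003
the job is handed in; nothing more can be done
None
```

The lid is shut on its stop, the knob is screwed down to one clutch click and let go, and the job is handed in at about 17 s. No verdict was reported.

- **Lid:** I swung it shut by the thumb post with the jaws straddling it, going slowly at the end. It stopped moving as the wrist force rose to about 15 N. After the knob was released, the post's angle about the pivot was within 0.001 rad of that closed position. The knob's position was within 0.6 mm. The knob's angle differed by 0.017 rad, which I put down to pixel error.
- **Knob:** I turned it clockwise at about 0.22 N m. One reading then dropped to −0.04 N m and a later one rose to 0.42 N m, so I missed the click in the torque readings and checked by camera. The slot and light line were parallel at the start and about 18° (0.31 rad) apart after release, which is one notch. When I stopped, the next notch was already slightly loaded (torque last read 0.26 N m, slip about 0.36 rad), but it had not clicked a second time.
- **Not measured directly:** I inferred that the pad presses on the chip from the clutch having clicked. I saw no contact with the tray, reel, bottle or screwdriver, but did not re-measure where they stand.
- **Grip:** Closing on the knob pushed up on the gripper with about 6 N. My correction then pulled the other way with about 10 N plus 5 N sideways, so I re-centred before most of the turning.

I viewed 11 pictures, one over the budget of 10; the extra one was the final check.

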